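# Put four vessels back in their own colour-coded spill saucers

## Task

The four vessels on the bench have been put back in each other's spill saucers: rearrange them so that the bottle with the blue cap stands in the blue saucer, the bottle with the white cap in the green one, the brown bottle in the red one and the measuring cylinder in the yellow one, setting one aside on the empty cork mat whenever you need room. Each must finish upright, flat on its saucer's floor and centred on the mark. Do not knock any of them over, and leave the beaker where it is.

Things in the scene. Friction and masses are not known exactly. Their poses are not given: they have to be found in the camera images.
- bottle_blue_cap: white plastic reagent bottle with a blue screw cap and a red label band, the biggest bottle: round body 67 mm in diameter up to 130 mm, cap 47 mm in diameter, 150 mm tall in all, 0.2 to 0.3 kg. Origin at the centre of its underside, z up along its axis. Grasp round the body near its top (or the cap).
- bottle_white_cap: white plastic reagent bottle with a white screw cap and a green label band: round body 50 mm in diameter up to 98 mm, cap 36 mm in diameter, 113 mm tall in all, about 0.12 kg. Origin at the centre of its underside, z up along its axis. Grasp round the body.
- bottle_brown: brown plastic reagent bottle with a black screw cap, the smallest bottle: round body 42 mm in diameter up to 81 mm, cap 29 mm in diameter, 93 mm tall in all, about 0.08 kg. Origin at the centre of its underside, z up along its axis. Grasp round the body.
- cylinder: slender upright measuring cylinder, half-transparent whitish tube 26 mm in diameter on a blue hexagonal foot 48 x 55 mm and 6 mm high, 154 mm tall in all, about 0.06 kg, top-heavy. Origin at the centre of its underside, z up along its axis. Grasp the tube.
- saucer_blue: round blue plastic spill saucer with a small white centre mark, fixed to the worktop: 100 mm across the rim, rim 9 mm high, flat inner floor about 84 mm across and 4 mm above the worktop. Origin at the centre of its underside, on the worktop. At the start one of the four vessels stands in it, a wrong one.
- saucer_green: round green plastic spill saucer with a small white centre mark, fixed to the worktop: 100 mm across the rim, rim 9 mm high, flat inner floor about 84 mm across and 4 mm above the worktop. Origin at the centre of its underside, on the worktop. At the start one of the four vessels stands in it, a wrong one.
- saucer_red: round red plastic spill saucer with a small white centre mark, fixed to the worktop: 100 mm across the rim, rim 9 mm high, flat inner floor about 84 mm across and 4 mm above the worktop. Origin at the centre of its underside, on the worktop. At the start one of the four vessels stands in it, a wrong one.
- saucer_yellow: round yellow plastic spill saucer with a small white centre mark, fixed to the worktop: 100 mm across the rim, rim 9 mm high, flat inner floor about 84 mm across and 4 mm above the worktop. Origin at the centre of its underside, on the worktop. At the start one of the four vessels stands in it, a wrong one.
- beaker: empty clear glass beaker, 53 mm in diameter, 70 mm tall, standing loose on the worktop to the right of the places, in front of the pump; a bystander, to be left alone. Origin at the centre of its underside.
- cork_mat: round tan cork mat, 92 mm in diameter, 4 mm thick, fixed to the worktop, empty at the start: the free place on which a vessel can be set aside. Origin at the centre of its underside, on the worktop. Fixed things round the work, not to be hit: a tall pump to the right (about 0.1 m right of the nearest place), an overhanging rack, a stabiliser box and a small timer behind.
Mind the look-alikes: they are no part of the job. Several things look just like the cylinder: the one meant starts farthest to the robot's right.

How it is judged:
At the end, for the whole second after the job is handed in: Each vessel is in its own saucer (blue cap: blue, white cap: green, brown: red, cylinder: yellow) within 15 mm of its centre, underside less than 8 mm above the saucer's underside, upright within 0.08 rad, at rest, released; beaker moved under 20 mm (horizontal distance between bottle_blue_cap and saucer_blue below 0.015 m and z of bottle_blue_cap in the frame of saucer_blue below 0.008 m and angle between each of bottle_blue_cap, bottle_white_cap, bottle_brown, cylinder's own z axis and vertical below 0.08 rad and linear speed of each of bottle_blue_cap, bottle_white_cap, bottle_brown, cylinder below 0.02 m/s and contact force between each of bottle_blue_cap, bottle_white_cap, bottle_brown, cylinder and the fingers below 0.1 N and horizontal distance between bottle_white_cap and saucer_green below 0.015 m and z of bottle_white_cap in the frame of saucer_green below 0.008 m and horizontal distance between bottle_brown and saucer_red below 0.015 m and z of bottle_brown in the frame of saucer_red below 0.008 m and horizontal distance between cylinder and saucer_yellow below 0.015 m and z of cylinder in the frame of saucer_yellow below 0.008 m and distance of beaker from where it was at the start of the episode below 0.02 m); the robot touches nothing.
It fails at once if a vessel is knocked over (angle between any of bottle_blue_cap, bottle_white_cap, bottle_brown, cylinder's own z axis and vertical above 0.6 rad).
It fails at once if the beaker is displaced or knocked over (distance of beaker from where it was at the start of the episode above 0.02 m or angle between beaker's own z axis and vertical above 0.5 rad).
It also fails if it takes over 125 s, if anything falls off the work surface, if the arm or the gripper's body presses on something with over 40 N, if the wrist force passes 120 N, or if a joint passes its speed limit or range.

## Robot

A 6-joint arm with a two-finger parallel gripper is mounted at the origin on a cart in front of the work surface, level with it; the furniture and walls round the work are solid. World frame = base frame: x ahead of the robot, y to its left, z up, the work surface at z = 0. Lengths are in m, angles in rad, forces in N, time in s.
With the tool pointing down it reaches from about 0.25 to 0.775 m from the base axis. Payload 4 kg.
Tool frame: the origin (TCP) lies on the centre line of the jaws, within the pads' length; the fingertips stand 25 mm ahead of it and the grasp point (between the pads) lies 6 mm ahead of it; z points along the fingers, y is the line along which they close (so a half turn about z gives the same grasp; the last joint's range is limited). The gripper opens to 94 mm and grips with 3 to 60 N. Pads are 16 mm wide; open, the fingers measure 119 mm over their backs; the gripper's body (75 mm by 177 mm) begins 78 mm behind the grasp point.
Start: joints at [-1.302, 0.087, 1.371, -0, 1.684, -0.103], TCP at [0.2, -0.512, 0.231] pointing down, gripper open.
Joint ranges: [-3.1, 3.1], [-0.76, 2.03], [0.27, 2.55], [-1.08, 4.22], [0.17, 2.65], [-2.57, 2.57]. Speed limits (rad/s): [2.79, 2.79, 3.14, 3.14, 3.14, 3.14].

## Interface

Orientations are given as [roll, pitch, yaw] about the fixed x, y, z axes, in that order (R = Rz(yaw) Ry(pitch) Rx(roll)).
In Python, from bench import sensors, optics, ticket gives the robot as it stands.
- The arm moves only by the tool send_rows, never from a script. Its argument "rows" is a list of rows, each a list of 6 numbers: the shift along the world's x, y, z in mm, then the turn, a rotation vector about the world's x, y, z in rad. In form: [[x, y, z, wx, wy, wz], ...]. A call has 1 to 8 rows; each row shifts and turns the commanded pose from where the row before left it; what a row does not reach is not made up. A row lasts 1/12 s, in which the tool goes at most 41.7 mm and 7.16 degrees, less where a joint would pass 70% of its speed; a pose out of reach is approached as far as the arm can. A call is refused whole if a number of a shift passes 41.7 or a number of a turn 0.125, either way. A call with a gripper value outside its range is refused whole. "grip" is the finger opening in mm, from 0 to 94, set as the call begins (left out, the last holds). The fingers move at their own pace and stop on an object; the grip force is fixed at half the most. Time passes only in rows, so rows that do not move let the fingers close. It gives the time, the measured TCP pose, the force, the opening and the grip force at its end, in the units of the state.
- sensors.get_obs(): the state, without advancing time (a new reading comes with each control period).
- optics.snapshot(name): name is "scene" or "side" or "wrist"; returns the picture (480x640x3 uint8, red, green, blue); there is no depth.
- optics.camera_model(name): a dict with "vertical_fov" (degrees; the focal length in pixels is half the picture's height over the tangent of half this angle, whatever the lens; pixels are square), "cx", "cy" (the principal point, pixels), "R" (3x3) and "t" (3): a world point X has camera coordinates R X + t. Camera axes: x right, y down, z forward; pixel columns grow to the right and rows downward; lengths in m; the calibration is good to about 2 mm. A picture is of the moment at which its call begins: read the wrist's pose just before it. camera_model takes no time and is no camera call; for the wrist camera it gives the pose at the moment of the call.
- ticket.close_job(): hands the job in; it is judged then, once.
The state is a dict: "time": time; "joint_positions": joint angles; "qvel": joint speeds; "joint_torque": joint torques, N m; "tool_pos": TCP position; "ee_rot": TCP orientation; "wrist_force": force on the tool from outside, world axes, zero at the start; "wrist_torque": the same for the moment, N m; "width": finger opening in m; "finger_force": force on a finger pad.
Only numpy, scipy, OpenCV 4.12 (cv2) and the standard library are available. Lean on these libraries where they do the work, as an engineer would, in place of code of your own. Each camera call takes 0.05 s, during which the arm holds its last target. There are 200 camera calls.

## Working session

There is one attempt and no reset: what is moved stays moved. The work goes in short steps, Python scripts to look and compute and a tool call to move; the robot and the scene stay as the last step left them, time stands still between calls to the robot, and variables do not carry over. Pictures are saved under pics/ and viewed, at most 14 in all, crops included, and the job is handed in when it is done.

Besides the shell and the picture viewer there is one more tool, called after "Call:" by a JSON object that holds its "method" and its "body". send_rows: Moves the arm, as the interface text tells. Its arguments: {"type":"object","properties":{"rows":{"type":"array"},"grip":{"type":"number"}},"required":["rows"]}

```bash
mkdir -p pics
python3 - <<'E'
from bench import sensors, optics
import cv2
for n in ("scene","side"):
    cv2.imwrite(f"pics/{n}0.png", optics.snapshot(n)[:,:,::-1]); m=optics.camera_model(n); print(n,m)
o=sensors.get_obs(); print(o)
E
```

```text
scene {'vertical_fov': 49.3743657112639, 'cx': 319.73304605380827, 'cy': 244.7197755954179, 'R': array([[-0.75646766, -0.6536467 ,  0.02242049],
       [-0.43625788,  0.47874946, -0.76189108],
       [ 0.48727379, -0.58612708, -0.64731701]]), 't': array([0.56579131, 0.12480805, 1.1604406 ])}
side {'vertical_fov': 44.17120782149885, 'cx': 326.8387836531786, 'cy': 246.75035234297832, 'R': array([[-0.30492501, -0.95237526, -0.00145018],
       [-0.80798419,  0.25950034, -0.52898122],
       [ 0.50416495, -0.16012787, -0.84863229]]), 't': array([0.42137823, 0.35785214, 1.46427254])}
{'time': 0.1, 'joint_positions': array([-1.30208050e+00,  8.78541778e-02,  1.37207767e+00, -3.45882759e-06,
        1.68359107e+00, -1.03065272e-01]), 'qvel': array([-0.00064011, -0.00170013, -0.00217179,  0.00149278,  0.00110891,
        0.00243542]), 'joint_torque': array([ 3.30292190e-03, -3.41250730e+01, -3.03301442e+01,  7.21360627e-02,
        3.03547585e-02, -9.88072975e-05]), 'tool_pos': array([ 0.19969712, -0.51199596,  0.22944879]), 'ee_rot': array([-3.13967228e+00, -1.95171804e-04,  3.71780530e-01]), 'wrist_force': array([-0.40577485, -0.71983707, -0.0851975 ]), 'wrist_torque': array([-0.00892438, -0.02385545,  0.00234961]), 'finger_force': 0.0, 'width': 0.09420311150796}
```

View pics/scene0.png

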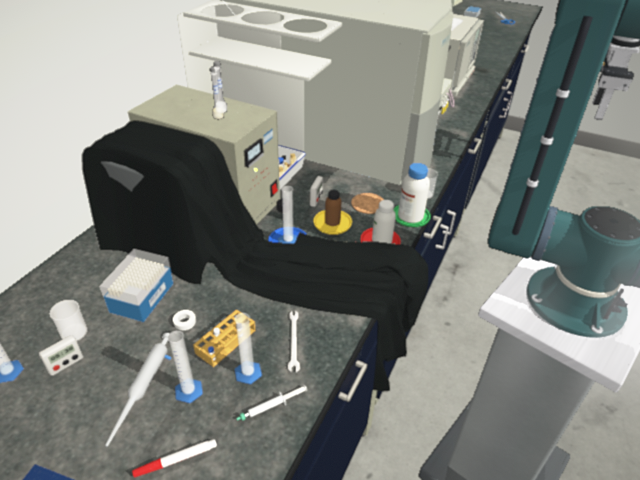

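View pics/side0.png

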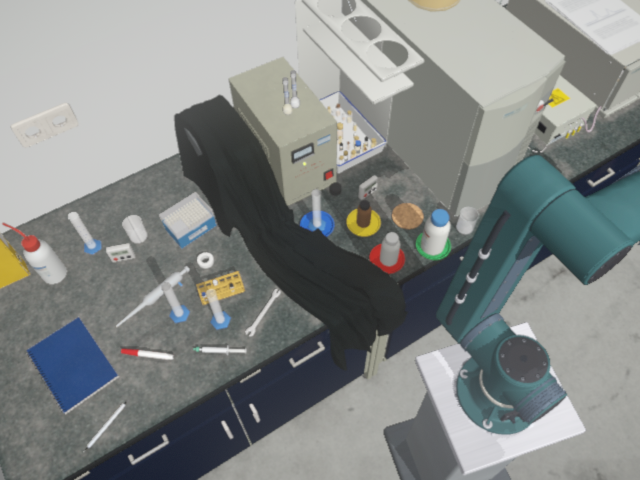

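Run:
```python
import cv2
a=cv2.imread("pics/side0.png")[170:280,280:490]; cv2.imwrite("pics/side0c.png",cv2.resize(a,None,fx=3.8,fy=3.8,interpolation=cv2.INTER_CUBIC))
a=cv2.imread("pics/scene0.png")[155:250,255:445]; cv2.imwrite("pics/scene0c.png",cv2.resize(a,None,fx=4,fy=4,interpolation=cv2.INTER_CUBIC))
```

```text
(no output)
```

View pics/side0c.png

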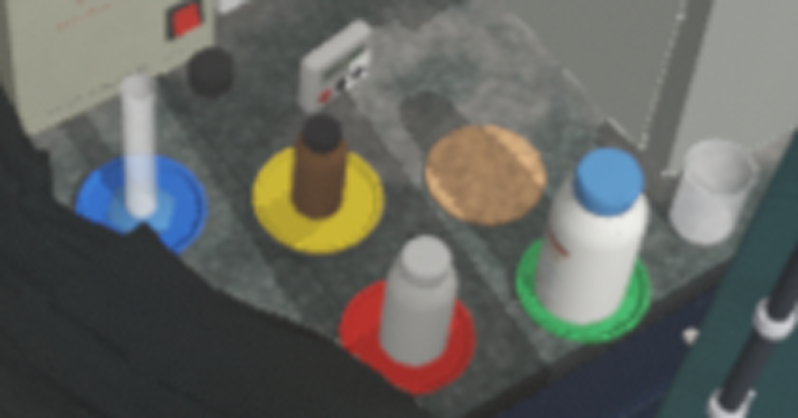

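View pics/scene0c.png

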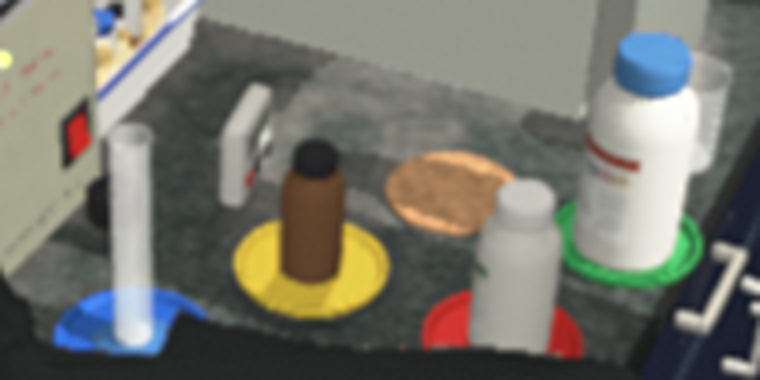

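```bash
cat > h.py <<'E'
import numpy as np, cv2
from scipy.optimize import least_squares
from bench import sensors, optics
def ray(m,uv,z):
    f=240/np.tan(np.radians(m["vertical_fov"])/2); uv=np.atleast_2d(uv).astype(float)
    d=np.c_[(uv[:,0]-m["cx"])/f,(uv[:,1]-m["cy"])/f,np.ones(len(uv))]@m["R"]
    C=-m["R"].T@m["t"]; return C+d*((z-C[2])/d[:,2])[:,None]
def proj(m,X):
    f=240/np.tan(np.radians(m["vertical_fov"])/2); c=np.atleast_2d(X)@m["R"].T+m["t"]
    return np.c_[c[:,0]/c[:,2]*f+m["cx"],c[:,1]/c[:,2]*f+m["cy"]]
E
python3 - <<'E'
from h import *
m=optics.camera_model("side"); s=lambda x,y:(x/3.8+280-.37,y/3.8+170-.37)
k=optics.camera_model("scene"); c=lambda x,y:(x/4+255-.37,y/4+155-.37)
P={"blue":(141,205),"yellow":(318,199),"red":(407,337),"green":(583,287)}
for n,p in P.items(): print(n,ray(m,s(*p),.009)[0].round(4))
print("cork",ray(m,s(486,175),.004)[0].round(4), ray(k,c(450,192),.004)[0].round(4))
print("yellow2",ray(k,c(311,269),.009)[0].round(4))
# cap tops: centre of top ellipse
for n,p,q,z in [("bluecap",(611,172),(655,50),.154),("white",(428,248),(527,191),.117),("brown",(323,128),(316,150),.097),("cyl",(137,82),(131,131),.158)]:
    print(n,ray(m,s(*p),z)[0].round(4),ray(k,c(*q),z)[0].round(4))
print("beaker",ray(m,s(705,225),0)[0].round(3))
for n,p,q in [("timer",(335,60),0)]: print(n,ray(m,s(335,85),0)[0])
print("boxcorner r", ray(m,s(30,135),0)[0], ray(m,s(215,60),0)[0])
print("pumpcorner",ray(m,s(645,150),0)[0],"drapeedge",ray(m,s(150,228),.0)[0],ray(m,s(330,340),0)[0],ray(m,s(430,410),0)[0])
E
```

```text
blue [0.6097 0.2781 0.009 ]
yellow [0.5735 0.1473 0.009 ]
red [0.4374 0.1262 0.009 ]
green [ 0.4379 -0.0145  0.009 ]
cork [0.5581 0.0146 0.004 ] [0.5617 0.0183 0.004 ]
yellow2 [0.573  0.1529 0.009 ]
bluecap [ 0.4416 -0.0134  0.154 ] [ 0.4418 -0.0112  0.154 ]
white [0.4432 0.1181 0.117 ] [0.441  0.1191 0.117 ]
brown [0.5765 0.1471 0.097 ] [0.5775 0.148  0.097 ]
cyl [0.6139 0.2772 0.158 ] [0.6129 0.275  0.158 ]
beaker [ 0.466 -0.129  0.   ]
timer [0.67860812 0.09496806 0.        ]
boxcorner r [0.70568108 0.33973726 0.        ] [0.73171028 0.17815687 0.        ]
pumpcorner [ 0.54465501 -0.11414129  0.        ] drapeedge [0.59316799 0.27613945 0.        ] [0.45725734 0.17881908 0.        ] [0.37926213 0.12963467 0.        ]
```

```bash
python3 - <<'E'
from h import *
m=optics.camera_model("side");k=optics.camera_model("scene")
def tri(a,b):
    r=least_squares(lambda X:np.r_[proj(m,X)[0]-a,proj(k,X)[0]-b],[.6,.2,.2]); return r.x.round(3),round(r.cost,1)
for n,a,b in [("rack low R",(411,84),(330,65)),("rack low L",(373,99),(313,80)),("rack up R",(424,63),(341,22)),("rack up L",(376,80),(308,40)),
 ("box top corner near",(278,125),(236,128)),("box top R",(336,118),(278,112)),("pump near corner",(478,104),(425,25)),("drape end",(398,298),(423,258)),("drape end2",(340,325),(372,315)),("drape knee",(395,285),(405,245))]: print(n,*tri(a,b))
E
python3 -c "
import cv2
a=cv2.imread('pics/side0.png')[40:340,180:500];cv2.imwrite('pics/s1.png',cv2.resize(a,None,fx=2,fy=2))"
```

```text
rack low R [ 0.76  -0.04   0.316] 1.4
rack low L [0.719 0.08  0.327] 13.6
rack up R [ 0.722 -0.04   0.426] 4.3
rack up L [0.711 0.091 0.418] 5.7
box top corner near [0.724 0.33  0.297] 44.3
box top R [0.743 0.174 0.268] 6.0
pump near corner [ 0.524 -0.089  0.455] 0.6
drape end [0.303 0.15  0.041] 3.6
drape end2 [ 0.319  0.307 -0.039] 19.8
drape knee [0.351 0.144 0.043] 25.0
```

View pics/s1.png

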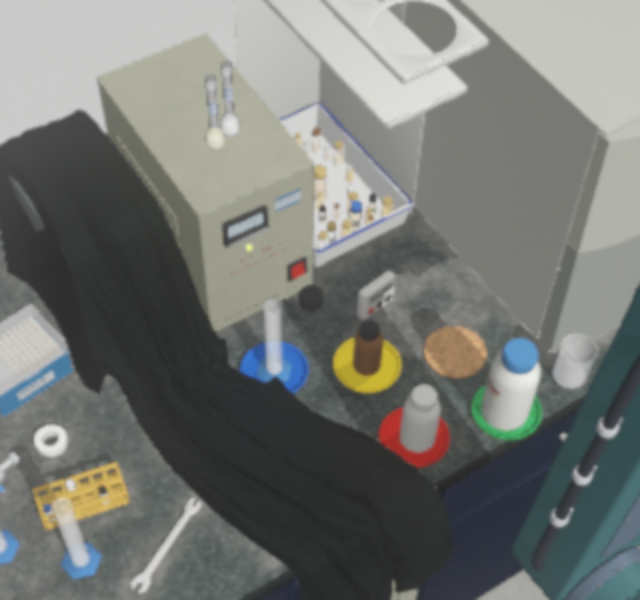

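Call:
{"method": "send_rows", "body": {"rows": [[12,36,13,0,0,-0.046],[12,36,13,0,0,-0.046],[12,36,13,0,0,-0.046],[12,36,13,0,0,-0.046],[12,36,13,0,0,-0.046],[12,36,13,0,0,-0.046],[12,36,13,0,0,-0.046],[12,36,13,0,0,-0.046]], "grip": 94}}

```text
time: 0.77
tool_pos: [0.2957, -0.2225, 0.3347]
ee_rot: [-3.141, 0.0, 0.001]
wrist_force: [0.7, 0.6, 0.2]
width: 0.0941
finger_force: 0.0
```

Call:
{"method": "send_rows", "body": {"rows": [[15,38,6,0,0,0],[15,38,6,0,0,0],[15,38,6,0,0,0],[15,38,6,0,0,0],[15,38,6,0,0,0],[15,38,6,0,0,0],[15,38,6,0,0,0],[15,38,6,0,0,0]]}}

```text
time: 1.43
tool_pos: [0.4158, 0.0818, 0.3825]
ee_rot: [3.141, 0.0, 0.004]
wrist_force: [0.1, 0.5, 0.3]
width: 0.0939
finger_force: 0.0
```

Run:
```python
from h import *
o=sensors.get_obs(); print(o["time"],o["tool_pos"],o["ee_rot"],o["joint_positions"])
m=optics.camera_model("wrist"); cv2.imwrite("pics/w1.png", optics.snapshot("wrist")[:,:,::-1])
np.savez("w1",**m); print(m)
```

```text
1.4333 [0.41579845 0.08179604 0.38251361] [3.14127757e+00 9.20508596e-05 4.31624778e-03] [ 6.05159049e-02 -1.72557127e-01  1.32060623e+00 -3.39304077e-04
  1.99365313e+00  1.62685675e+00]
{'vertical_fov': 71.82964542536165, 'cx': 326.54196795836776, 'cy': 240.67725765670085, 'R': array([[ 0.00403487, -0.9999911 ,  0.00123617],
       [-0.96221083, -0.00354584,  0.27228248],
       [-0.27227567, -0.00228808, -0.96221657]]), 't': array([0.07837486, 0.33049261, 0.65064178])}
```

View pics/w1.png

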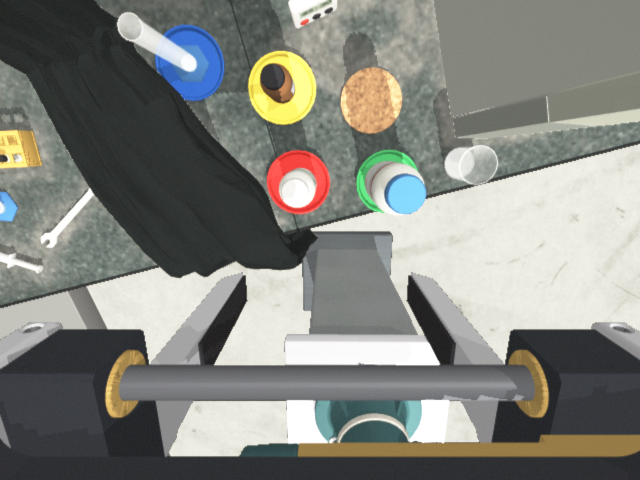

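Run:
```python
from h import *
w=dict(np.load("w1.npz")); m=optics.camera_model("side")
for n,p,z in [("blue",(190.5,63),.009),("yellow",(282,87.5),.009),("red",(298.5,182),.009),("green",(388.5,183),.009),("cork",(371.5,99.5),.004),("bluecap",(406,193),.154),("white",(297,186),.117),("brown",(273,76),.097),("cyltop",(129,27),.158),("cylbottom tube",(190,63),.01),("beaker rim",(479,164),.07)]:
    print(n,ray(w,p,z)[0].round(4))
for z in (0,.05,.1,.15,.2): print(z,ray(w,(110,70),z)[0].round(3),ray(w,(165,105),z)[0].round(3),ray(w,(60,0),z)[0].round(3),'side',ray(m,(292,220),z)[0].round(3),ray(m,(318,232),z)[0].round(3))
print("pump",[ray(w,p,.0)[0].round(3) for p in [(455,140)]],[ray(w,p,.455)[0].round(3) for p in [(435,0),(455,140)]])
```

```text
blue [0.6099 0.276  0.009 ]
yellow [0.5781 0.1458 0.009 ]
red [0.4415 0.1243 0.009 ]
green [ 0.4405 -0.0175  0.009 ]
cork [0.563  0.0137 0.004 ]
bluecap [ 0.4441 -0.0111  0.154 ]
white [0.4475 0.1174 0.117 ]
brown [0.5769 0.1454 0.097 ]
cyltop [0.6096 0.2789 0.158 ]
cylbottom tube [0.6096 0.2763 0.01  ]
beaker rim [ 0.4731 -0.1289  0.07  ]
0 [0.602 0.398 0.   ] [0.555 0.324 0.   ] [0.69  0.453 0.   ] side [0.65  0.342 0.   ] [0.586 0.282 0.   ]
0.05 [0.592 0.369 0.05 ] [0.549 0.301 0.05 ] [0.672 0.418 0.05 ] side [0.616 0.349 0.05 ] [0.555 0.291 0.05 ]
0.1 [0.582 0.339 0.1  ] [0.543 0.279 0.1  ] [0.654 0.383 0.1  ] side [0.582 0.356 0.1  ] [0.523 0.3   0.1  ]
0.15 [0.572 0.309 0.15 ] [0.538 0.256 0.15 ] [0.636 0.349 0.15 ] side [0.548 0.363 0.15 ] [0.491 0.309 0.15 ]
0.2 [0.562 0.28  0.2  ] [0.532 0.233 0.2  ] [0.617 0.314 0.2  ] side [0.514 0.37  0.2  ] [0.46  0.318 0.2  ]
pump [array([ 0.506, -0.119,  0.   ])] [array([0.525, 0.058, 0.455]), array([0.497, 0.051, 0.455])]
```

Call:
{"method": "send_rows", "body": {"rows": [[20,8,-26,0,0,0],[20,8,-26,0,0,0],[20,8,-26,0,0,0],[20,8,-26,0,0,0],[20,8,-26,0,0,0],[20,8,-26,0,0,0],[20,8,-26,0,0,0],[0,0,0,0,0,-0.004]]}}

```text
time: 2.15
tool_pos: [0.5546, 0.1357, 0.1918]
ee_rot: [3.14, 0.013, 0.0]
wrist_force: [-0.9, 0.1, -1.4]
width: 0.0941
finger_force: 0.0
```

Call:
{"method": "send_rows", "body": {"rows": [[10,4,0,0,0,0],[11,5,-5,0,0,0],[0,0,-20,0,0,0],[0,0,-20,0,0,0],[0,0,-20,0,0,0],[0,0,-20,0,0,0],[0,0,-20,0,0,0],[0,0,0,0,0,0]]}}

```text
time: 2.82
tool_pos: [0.5735, 0.1436, 0.0917]
ee_rot: [3.14, 0.009, -0.001]
wrist_force: [-0.8, -1.1, -0.5]
width: 0.0939
finger_force: 0.0
```

Call:
{"method": "send_rows", "body": {"rows": [[2,2,-8,0,0,0],[1,1,-8,0,0,0],[0,0,0,0,0,0],[0,0,0,0,0,0]]}}

```text
time: 3.15
tool_pos: [0.5801, 0.1476, 0.0801]
ee_rot: [-3.142, -0.001, -0.0]
wrist_force: [0.2, -0.5, 0.9]
width: 0.0941
finger_force: 0.0
```

Call:
{"method": "send_rows", "body": {"rows": [[-3,0,-4,0,0,0],[0,0,0,0,0,0],[0,0,0,0,0,0]]}}

```text
time: 3.4
tool_pos: [0.5767, 0.1476, 0.0758]
ee_rot: [3.142, -0.0, -0.0]
wrist_force: [-0.2, -0.1, 0.1]
width: 0.0945
finger_force: 0.0
```

Call:
{"method": "send_rows", "body": {"rows": [[0,0,0,0,0,0],[0,0,0,0,0,0],[0,0,0,0,0,0],[0,0,0,0,0,0],[0,0,0,0,0,0],[0,0,0,0,0,0],[0,0,0,0,0,0],[0,0,0,0,0,0]], "grip": 36}}

```text
time: 4.07
tool_pos: [0.5768, 0.1476, 0.0755]
ee_rot: [3.142, 0.0, -0.0]
wrist_force: [0.9, 0.1, 0.4]
width: 0.0439
finger_force: 0.7
```

Call:
{"method": "send_rows", "body": {"rows": [[0,0,0,0,0,0],[0,0,0,0,0,0],[0,0,0,0,0,0],[0,0,5,0,0,0],[0,0,10,0,0,0],[0,0,10,0,0,0],[0,0,10,0,0,0],[0,0,0,0,0,0]]}}

```text
time: 4.73
tool_pos: [0.5788, 0.1479, 0.1145]
ee_rot: [-3.141, -0.006, -0.0]
wrist_force: [0.8, -0.2, -0.5]
width: 0.0414
finger_force: 29.9
```

Call:
{"method": "send_rows", "body": {"rows": [[-1,-10,0,0,0,0],[-2,-19,0,0,0,0],[-3,-25,0,0,0,0],[-4,-25,0,0,0,0],[-3,-25,0,0,0,0],[-2,-19,0,0,0,0],[-1,-9,0,0,0,0],[0,0,0,0,0,0]]}}

```text
time: 5.4
tool_pos: [0.5603, 0.0134, 0.1101]
ee_rot: [3.141, 0.001, -0.003]
wrist_force: [1.1, 0.4, -0.8]
width: 0.0414
finger_force: 29.9
```

Call:
{"method": "send_rows", "body": {"rows": [[0,0,-10,0,0,0],[0,0,-10,0,0,0],[0,0,-8,0,0,0],[0,0,-3,0,0,0],[0,0,-3,0,0,0],[0,0,0,0,0,0],[0,0,0,0,0,0]]}}

```text
time: 5.98
tool_pos: [0.561, 0.0159, 0.0764]
ee_rot: [3.141, -0.0, 0.001]
wrist_force: [0.1, -0.3, -0.3]
width: 0.0412
finger_force: 29.9
```

Call:
{"method": "send_rows", "body": {"rows": [[0,0,-1,0,0,0],[0,0,0,0,0,0]]}}

```text
time: 6.15
tool_pos: [0.561, 0.0156, 0.0756]
ee_rot: [3.141, -0.0, -0.0]
wrist_force: [0.1, -0.3, -1.4]
width: 0.0411
finger_force: 29.9
```

Call:
{"method": "send_rows", "body": {"rows": [[0,0,0,0,0,0],[0,0,0,0,0,0],[0,0,0,0,0,0],[0,0,0,0,0,0],[0,0,0,0,0,0],[0,0,0,0,0,0],[0,0,5,0,0,0],[0,0,15,0,0,0]], "grip": 94}}

```text
time: 6.82
tool_pos: [0.559, 0.0157, 0.0934]
ee_rot: [-3.141, 0.005, -0.0]
wrist_force: [-0.2, -0.0, -1.4]
width: 0.0907
finger_force: 0.0
```

Call:
{"method": "send_rows", "body": {"rows": [[0,0,20,0,0,0],[0,0,25,0,0,0],[0,0,25,0,0,0],[0,0,25,0,0,0],[2,15,10,0,0,0],[5,25,0,0,0,0],[5,25,0,0,0,0],[5,25,0,0,0,0]]}}

```text
time: 7.48
tool_pos: [0.5782, 0.1063, 0.2017]
ee_rot: [-3.142, -0.002, -0.001]
wrist_force: [0.5, -0.2, -0.1]
width: 0.0943
finger_force: 0.0
```

Call:
{"method": "send_rows", "body": {"rows": [[6,30,0,0,0,0],[6,30,0,0,0,0],[6,30,0,0,0,0],[6,30,0,0,0,0],[5,25,0,0,0,0],[4,15,0,0,0,0],[1,11,0,0,0,0],[0,0,0,0,0,0]]}}

```text
time: 8.15
tool_pos: [0.6115, 0.2787, 0.2002]
ee_rot: [-3.141, 0.001, 0.002]
wrist_force: [-1.0, -0.1, 0.5]
width: 0.0938
finger_force: 0.0
```

Call:
{"method": "send_rows", "body": {"rows": [[0,0,0,0,0,0],[0,0,0,0,0,0]]}}

```text
time: 8.32
tool_pos: [0.6118, 0.2755, 0.2007]
ee_rot: [3.141, -0.0, -0.001]
wrist_force: [0.0, 0.1, -0.2]
width: 0.0941
finger_force: 0.0
```

Run:
```python
from h import *
o=sensors.get_obs(); print(o["time"],o["tool_pos"],o["ee_rot"],o["joint_positions"])
m=optics.camera_model("wrist"); cv2.imwrite("pics/w2.png", optics.snapshot("wrist")[:,:,::-1])
np.savez("w2",**m)
```

```text
8.3167 [0.61181878 0.27550637 0.20072336] [ 3.14088439e+00 -6.24702342e-05 -1.16496362e-03] [ 3.38991180e-01  3.66404620e-01  1.09481227e+00 -6.92689639e-04
  1.68055315e+00  1.91087668e+00]
```

View pics/w2.png

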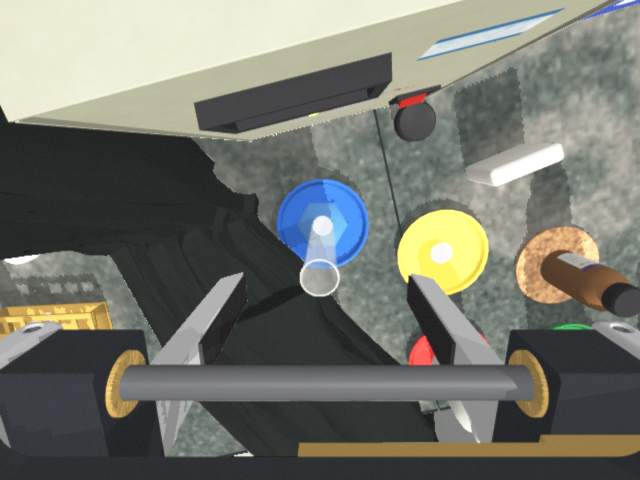

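Run:
```python
from h import *
w=dict(np.load("w2.npz"))
for n,p,z in [("yellow mark",(441,254),.004),("yellow rim",(443,252.5),.009),("blue rim",(323,224),.009),("cyl top",(320,277.5),.158),("cyl tube bottom",(323,225),.01),("cork",(558,265),.004)]: print(n,ray(w,p,z)[0].round(4))
```

```text
yellow mark [0.5762 0.1467 0.004 ]
yellow rim [0.5795 0.1465 0.009 ]
blue rim [0.6117 0.2777 0.009 ]
cyl top [0.6111 0.2783 0.158 ]
cyl tube bottom [0.6109 0.2777 0.01  ]
cork [0.5629 0.0141 0.004 ]
```

Call:
{"method": "send_rows", "body": {"rows": [[0,2,-8,0,0,0],[0,0,-18,0,0,0],[0,0,-20,0,0,0],[0,0,-20,0,0,0],[0,0,-17,0,0,0],[0,0,-9,0,0,0],[0,0,-3,0,0,0],[0,0,0,0,0,0]]}}

```text
time: 9.03
tool_pos: [0.6114, 0.2779, 0.1045]
ee_rot: [3.141, 0.002, -0.001]
wrist_force: [0.1, -0.8, 0.7]
width: 0.0941
finger_force: 0.0
```

Call:
{"method": "send_rows", "body": {"rows": [[0,0,0,0,0,0],[0,0,0,0,0,0],[0,0,0,0,0,0],[0,0,0,0,0,0],[0,0,0,0,0,0],[0,0,0,0,0,0],[0,0,0,0,0,0],[0,0,0,0,0,0]], "grip": 20}}

```text
time: 9.7
tool_pos: [0.6118, 0.2786, 0.1055]
ee_rot: [3.141, -0.0, -0.0]
wrist_force: [-0.2, -0.7, -0.5]
width: 0.0441
finger_force: 0.0
```

Call:
{"method": "send_rows", "body": {"rows": [[0,0,0,0,0,0],[0,0,0,0,0,0],[0,0,0,0,0,0],[0,0,0,0,0,0],[0,0,0,0,0,0]]}}

```text
time: 10.12
tool_pos: [0.6117, 0.2785, 0.1053]
ee_rot: [3.141, 0.0, -0.0]
wrist_force: [-0.5, -0.2, -0.9]
width: 0.0244
finger_force: 30.0
```

Call:
{"method": "send_rows", "body": {"rows": [[0,0,3,0,0,0],[0,0,8,0,0,0],[0,0,10,0,0,0],[0,0,9,0,0,0],[0,0,5,0,0,0],[0,0,0,0,0,0]]}}

```text
time: 10.62
tool_pos: [0.6131, 0.279, 0.1437]
ee_rot: [-3.14, -0.005, -0.0]
wrist_force: [0.2, 0.8, -0.2]
width: 0.0247
finger_force: 30.0
```

Call:
{"method": "send_rows", "body": {"rows": [[-2,-8,0,0,0,0],[-4,-16,0,0,0,0],[-7,-24,0,0,0,0],[-7,-26,0,0,0,0],[-7,-25,0,0,0,0],[-5,-20,0,0,0,0],[-3,-12,0,0,0,0],[0,0,0,0,0,0]]}}

```text
time: 11.28
tool_pos: [0.5761, 0.145, 0.1402]
ee_rot: [3.14, 0.001, -0.003]
wrist_force: [0.5, 0.1, -0.9]
width: 0.0248
finger_force: 30.0
```

Call:
{"method": "send_rows", "body": {"rows": [[0,0,-5,0,0,0],[0,0,-9,0,0,0],[0,0,-9,0,0,0],[0,0,-6,0,0,0],[0,0,-3,0,0,0],[0,0,-2,0,0,0],[0,0,0,0,0,0],[0,0,0,0,0,0]]}}

```text
time: 11.95
tool_pos: [0.577, 0.1478, 0.1066]
ee_rot: [3.142, -0.0, 0.0]
wrist_force: [0.1, 0.1, -0.2]
width: 0.0244
finger_force: 30.0
```

Call:
{"method": "send_rows", "body": {"rows": [[0,0,-1,0,0,0],[0,0,0,0,0,0]]}}

```text
time: 12.12
tool_pos: [0.577, 0.1476, 0.1057]
ee_rot: [3.142, -0.001, -0.0]
wrist_force: [0.0, -0.3, -0.1]
width: 0.0247
finger_force: 30.0
```

Call:
{"method": "send_rows", "body": {"rows": [[0,0,0,0,0,0],[0,0,0,0,0,0],[0,0,0,0,0,0],[0,0,0,0,0,0],[0,0,0,0,0,0],[0,0,0,0,0,0],[0,0,0,0,0,0],[0,0,0,0,0,0]], "grip": 94}}

```text
time: 12.78
tool_pos: [0.5768, 0.1476, 0.1055]
ee_rot: [3.141, -0.0, -0.0]
wrist_force: [-0.2, 0.1, 0.0]
width: 0.0749
finger_force: 0.0
```

Call:
{"method": "send_rows", "body": {"rows": [[0,0,5,0,0,0],[0,0,15,0,0,0],[0,0,20,0,0,0],[0,0,20,0,0,0],[0,0,20,0,0,0],[0,0,15,0,0,0],[0,0,5,0,0,0],[0,0,0,0,0,0]]}}

```text
time: 13.45
tool_pos: [0.5777, 0.1477, 0.2078]
ee_rot: [-3.141, -0.004, -0.0]
wrist_force: [-0.3, 0.6, 0.6]
width: 0.094
finger_force: 0.0
```

Call:
{"method": "send_rows", "body": {"rows": [[-10,-12,0,0,0,0],[-20,-23,0,0,0,0],[-23,-28,0,0,0,0],[-23,-28,0,0,0,0],[-23,-28,0,0,0,0],[-20,-23,0,0,0,0],[-15,-17,0,0,0,0],[0,0,0,0,0,0]]}}

```text
time: 14.12
tool_pos: [0.44, -0.0136, 0.2042]
ee_rot: [3.14, 0.003, -0.004]
wrist_force: [1.1, 0.5, 0.1]
width: 0.0941
finger_force: 0.0
```

Call:
{"method": "send_rows", "body": {"rows": [[0,0,0,0,0,0],[0,0,0,0,0,0]]}}

```text
time: 14.28
tool_pos: [0.4429, -0.011, 0.2047]
ee_rot: [-3.141, 0.001, -0.0]
wrist_force: [0.3, -0.1, 0.1]
width: 0.0941
finger_force: 0.0
```

Run:
```python
from h import *
m=optics.camera_model("wrist"); a=optics.snapshot("wrist")[:,:,::-1].copy()
for X in [(.442,-.012,.154),(.440,-.016,.004)]:
    cv2.circle(a,tuple(int(v) for v in proj(m,np.array(X))[0]),3,(255,0,255),-1)
cv2.imwrite("pics/w3.png",a); np.savez("w3",**m)
```

```text
(no output)
```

View pics/w3.png

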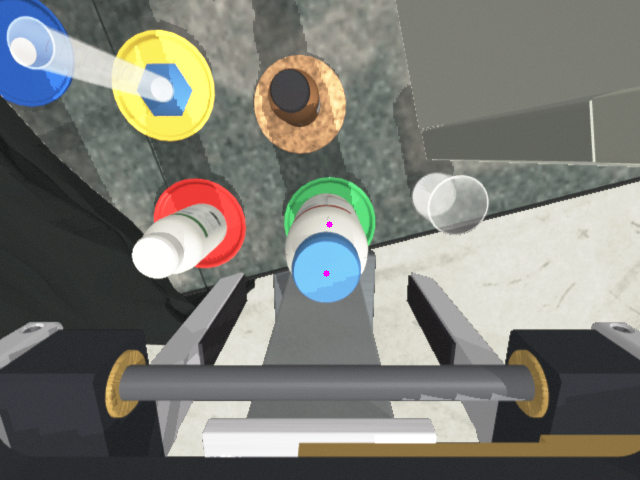

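Call:
{"method": "send_rows", "body": {"rows": [[-1,-1,-8,0,0,0],[0,0,-16,0,0,0],[0,0,-18,0,0,0],[0,0,-18,0,0,0],[0,0,-14,0,0,0],[0,0,-8,0,0,0],[0,0,-3,0,0,0],[0,0,0,0,0,0]]}}

```text
time: 15.0
tool_pos: [0.4415, -0.012, 0.1195]
ee_rot: [-3.141, 0.002, 0.001]
wrist_force: [-0.7, 0.2, -0.3]
width: 0.0941
finger_force: 0.0
```

Call:
{"method": "send_rows", "body": {"rows": [[0,0,0,0,0,0],[0,0,0,0,0,0],[0,0,0,0,0,0],[0,0,0,0,0,0],[0,0,0,0,0,0],[0,0,0,0,0,0],[0,0,0,0,0,0],[0,0,0,0,0,0]], "grip": 60}}

```text
time: 15.67
tool_pos: [0.4423, -0.0123, 0.1212]
ee_rot: [-3.141, -0.002, -0.0]
wrist_force: [0.6, 2.6, 3.1]
width: 0.0666
finger_force: 29.9
```

Call:
{"method": "send_rows", "body": {"rows": [[0,0,4,0,0,0],[0,0,12,0,0,0],[0,0,25,0,0,0],[0,0,32,0,0,0],[0,0,35,0,0,0],[0,0,35,0,0,0],[0,0,25,0,0,0],[0,0,12,0,0,0]]}}

```text
time: 16.33
tool_pos: [0.4426, -0.0129, 0.3042]
ee_rot: [3.14, -0.005, -0.001]
wrist_force: [0.4, 0.4, -0.9]
width: 0.0668
finger_force: 29.9
```

Call:
{"method": "send_rows", "body": {"rows": [[5,8,0,0,0,0],[9,16,0,0,0,0],[14,24,0,0,0,0],[16,28,0,0,0,0],[17,29,0,0,0,0],[17,29,0,0,0,0],[17,29,0,0,0,0],[17,29,0,0,0,0]]}}

```text
time: 17.0
tool_pos: [0.5536, 0.1816, 0.2965]
ee_rot: [3.14, 0.006, 0.0]
wrist_force: [0.7, -0.6, -1.5]
width: 0.0666
finger_force: 29.9
```

Call:
{"method": "send_rows", "body": {"rows": [[17,29,0,0,0,0],[14,26,0,0,0,0],[12,20,0,0,0,0],[9,13,0,0,0,0],[4,9,0,0,0,0],[0,0,0,0,0,0],[0,0,0,0,0,0],[0,0,0,0,0,0]]}}

```text
time: 17.67
tool_pos: [0.6093, 0.2758, 0.2997]
ee_rot: [3.14, 0.002, -0.001]
wrist_force: [0.1, 0.4, -1.9]
width: 0.0664
finger_force: 29.9
```

Call:
{"method": "send_rows", "body": {"rows": [[1,1,-6,0,0,0],[0,0,-14,0,0,0],[0,0,-24,0,0,0],[0,0,-30,0,0,0],[0,0,-30,0,0,0],[0,0,-28,0,0,0],[0,0,-20,0,0,0],[0,0,-12,0,0,0]]}}

```text
time: 18.33
tool_pos: [0.6089, 0.276, 0.1328]
ee_rot: [3.14, 0.005, -0.001]
wrist_force: [-0.7, -0.5, -2.6]
width: 0.0667
finger_force: 29.9
```

Call:
{"method": "send_rows", "body": {"rows": [[0,0,-6,0,0,0],[0,0,0,0,0,0],[0,0,0,0,0,0]]}}

```text
time: 18.58
tool_pos: [0.6114, 0.2775, 0.132]
ee_rot: [-3.141, -0.002, -0.001]
wrist_force: [-0.3, 0.1, -1.3]
width: 0.0668
finger_force: 29.9
```

Call:
{"method": "send_rows", "body": {"rows": [[0,0,-4,0,0,0],[0,0,-3,0,0,0],[0,0,-2,0,0,0],[0,0,-1,0,0,0],[0,0,0,0,0,0],[0,0,0,0,0,0]]}}

```text
time: 19.08
tool_pos: [0.6111, 0.2777, 0.1213]
ee_rot: [-3.141, -0.001, -0.0]
wrist_force: [-0.1, -1.2, 0.7]
width: 0.0664
finger_force: 29.9
```

Call:
{"method": "send_rows", "body": {"rows": [[0,0,-1,0,0,0],[0,0,0,0,0,0],[0,0,0,0,0,0]]}}

```text
time: 19.33
tool_pos: [0.6114, 0.2777, 0.1213]
ee_rot: [-3.141, -0.002, -0.0]
wrist_force: [-0.5, 0.1, 5.9]
width: 0.0669
finger_force: 29.9
```

Call:
{"method": "send_rows", "body": {"rows": [[0,0,0,0,0,0],[0,0,0,0,0,0],[0,0,0,0,0,0],[0,0,0,0,0,0],[0,0,0,0,0,0],[0,0,0,0,0,0],[0,0,4,0,0,0],[0,0,10,0,0,0]], "grip": 94}}

```text
time: 20.0
tool_pos: [0.6098, 0.2772, 0.1319]
ee_rot: [3.14, 0.004, -0.0]
wrist_force: [-0.3, -0.5, -0.3]
width: 0.094
finger_force: 0.0
```

Call:
{"method": "send_rows", "body": {"rows": [[0,0,18,0,0,0],[0,0,22,0,0,0],[0,0,22,0,0,0],[0,0,15,0,0,0],[-12,-12,5,0,0,0],[-23,-22,0,0,0,0],[-25,-24,0,0,0,0],[-25,-24,0,0,0,0]]}}

```text
time: 20.67
tool_pos: [0.5252, 0.195, 0.2167]
ee_rot: [-3.141, -0.002, 0.0]
wrist_force: [0.2, 0.6, 0.9]
width: 0.094
finger_force: 0.0
```

Call:
{"method": "send_rows", "body": {"rows": [[-25,-24,0,0,0,0],[-25,-24,0,0,0,0],[-18,-16,0,0,0,0],[-11,-9,0,0,0,0],[-3,-4,0,0,0,0],[0,0,0,0,0,0],[0,0,0,0,0,0],[0,0,0,0,0,0]]}}

```text
time: 21.33
tool_pos: [0.4446, 0.1191, 0.2158]
ee_rot: [-3.141, -0.001, 0.0]
wrist_force: [0.3, -0.4, 0.3]
width: 0.0941
finger_force: 0.0
```

Run:
```python
from h import *
m=optics.camera_model("wrist"); a=optics.snapshot("wrist")[:,:,::-1].copy()
for X in [(.444,.1183,.117),(.440,.125,.004),(.611,.277,.154)]:
    cv2.circle(a,tuple(int(v) for v in proj(m,np.array(X))[0]),3,(255,0,255),-1)
cv2.imwrite("pics/w4.png",a); np.savez("w4",**m)
```

```text
(no output)
```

View pics/w4.png

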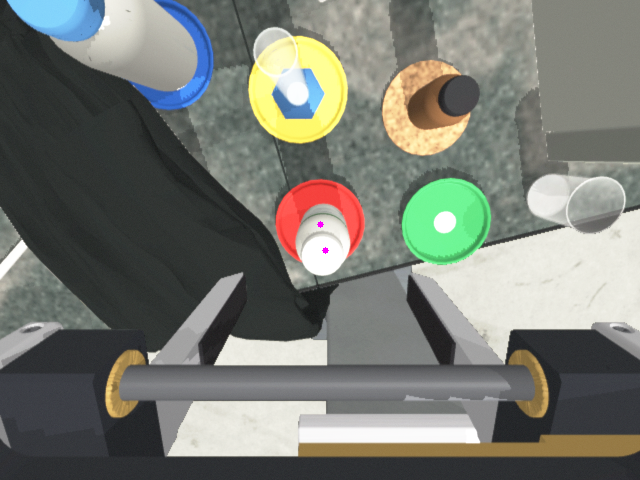

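Run:
```python
from h import *
w=dict(np.load("w4.npz"))
for n,p,z in [("green mark",(445,222),.004),("green rim",(446,221),.009),("red rim",(320,223),.009),("white cap",(324.5,252),.117),("yellow rim",(298.5,90),.009),("cyl tube base",(298,94),.01),("blue rim left..",(213,65),.009)]: print(n,ray(w,p,z)[0].round(4))
```

```text
green mark [ 0.4423 -0.0159  0.004 ]
green rim [ 0.4445 -0.0151  0.009 ]
red rim [0.4423 0.1249 0.009 ]
white cap [0.4429 0.1194 0.117 ]
yellow rim [0.5786 0.1457 0.009 ]
cyl tube base [0.5748 0.1462 0.01  ]
blue rim left.. [0.6012 0.2292 0.009 ]
```

Call:
{"method": "send_rows", "body": {"rows": [[0,0,-8,0,0,0],[0,0,-18,0,0,0],[0,0,-22,0,0,0],[0,0,-22,0,0,0],[0,0,-22,0,0,0],[0,0,-18,0,0,0],[0,0,-9,0,0,0],[0,0,-2,0,0,0]]}}

```text
time: 22.05
tool_pos: [0.4423, 0.1186, 0.0916]
ee_rot: [3.141, 0.005, 0.0]
wrist_force: [0.8, 1.1, 1.2]
width: 0.094
finger_force: 0.0
```

Call:
{"method": "send_rows", "body": {"rows": [[0,0,0,0,0,0],[0,0,0,0,0,0],[0,0,0,0,0,0],[0,0,0,0,0,0],[0,0,0,0,0,0],[0,0,0,0,0,0],[0,0,0,0,0,0],[0,0,0,0,0,0]], "grip": 44}}

```text
time: 22.72
tool_pos: [0.4441, 0.1188, 0.0949]
ee_rot: [-3.141, -0.001, -0.0]
wrist_force: [0.1, 0.5, 0.8]
width: 0.0504
finger_force: 29.7
```

Call:
{"method": "send_rows", "body": {"rows": [[0,0,0,0,0,0],[0,0,0,0,0,0],[0,0,0,0,0,0]]}}

```text
time: 22.97
tool_pos: [0.4441, 0.1188, 0.0949]
ee_rot: [-3.141, -0.001, -0.0]
wrist_force: [-0.6, 1.1, 2.6]
width: 0.0506
finger_force: 29.7
```

Call:
{"method": "send_rows", "body": {"rows": [[0,0,3,0,0,0],[0,0,8,0,0,0],[0,0,10,0,0,0],[0,0,9,0,0,0],[0,0,5,0,0,0],[0,0,0,0,0,0]]}}

```text
time: 23.47
tool_pos: [0.445, 0.1187, 0.1317]
ee_rot: [-3.141, -0.004, -0.0]
wrist_force: [0.3, 1.0, -0.8]
width: 0.0507
finger_force: 29.7
```

Call:
{"method": "send_rows", "body": {"rows": [[0,-9,0,0,0,0],[0,-17,0,0,0,0],[-1,-24,0,0,0,0],[0,-27,0,0,0,0],[-1,-26,0,0,0,0],[0,-20,0,0,0,0],[0,-12,0,0,0,0],[0,0,0,0,0,0]]}}

```text
time: 24.13
tool_pos: [0.4412, -0.019, 0.1289]
ee_rot: [3.14, 0.001, -0.004]
wrist_force: [0.2, -0.0, -1.1]
width: 0.0506
finger_force: 29.7
```

Call:
{"method": "send_rows", "body": {"rows": [[0,0,-5,0,0,0],[0,0,-9,0,0,0],[0,0,-9,0,0,0],[0,0,-6,0,0,0],[0,0,-3,0,0,0],[0,0,-2,0,0,0],[0,0,0,0,0,0],[0,0,0,0,0,0]]}}

```text
time: 24.8
tool_pos: [0.442, -0.0163, 0.0956]
ee_rot: [3.141, -0.0, 0.0]
wrist_force: [0.3, 1.2, -0.6]
width: 0.0504
finger_force: 29.7
```

Call:
{"method": "send_rows", "body": {"rows": [[0,0,-1,0,0,0],[0,0,0,0,0,0]]}}

```text
time: 24.97
tool_pos: [0.4422, -0.0164, 0.095]
ee_rot: [3.141, -0.001, -0.0]
wrist_force: [0.3, -0.4, 0.3]
width: 0.0507
finger_force: 29.7
```

Call:
{"method": "send_rows", "body": {"rows": [[0,0,0,0,0,0],[0,0,0,0,0,0],[0,0,0,0,0,0],[0,0,0,0,0,0],[0,0,0,0,0,0],[0,0,0,0,0,0],[0,0,4,0,0,0],[0,0,10,0,0,0]], "grip": 94}}

```text
time: 25.63
tool_pos: [0.4407, -0.0163, 0.1076]
ee_rot: [-3.141, 0.003, -0.0]
wrist_force: [-0.4, -0.3, -0.5]
width: 0.0937
finger_force: 0.0
```

Call:
{"method": "send_rows", "body": {"rows": [[0,0,18,0,0,0],[0,0,22,0,0,0],[0,0,20,0,0,0],[0,0,14,0,0,0],[6,2,6,0,0,0],[14,4,0,0,0,0],[20,5,0,0,0,0],[22,6,0,0,0,0]]}}

```text
time: 26.3
tool_pos: [0.5046, 0.0008, 0.1891]
ee_rot: [3.141, -0.001, -0.001]
wrist_force: [0.6, -0.4, 0.3]
width: 0.094
finger_force: 0.0
```

Call:
{"method": "send_rows", "body": {"rows": [[22,6,0,0,0,0],[18,5,0,0,0,0],[12,3,0,0,0,0],[5,1,0,0,0,0],[0,0,0,0,0,0],[0,0,0,0,0,0],[0,0,0,0,0,0]]}}

```text
time: 26.88
tool_pos: [0.5602, 0.0155, 0.1885]
ee_rot: [3.141, 0.001, -0.0]
wrist_force: [-1.0, 0.4, -0.6]
width: 0.0939
finger_force: 0.0
```

Down 113 mm and grasp brown.

Call:
{"method": "send_rows", "body": {"rows": [[0,0,-7,0,0,0],[0,0,-16,0,0,0],[0,0,-20,0,0,0],[0,0,-20,0,0,0],[0,0,-20,0,0,0],[0,0,-16,0,0,0],[0,0,-10,0,0,0],[0,0,-4,0,0,0]]}}

```text
time: 27.55
tool_pos: [0.5591, 0.0155, 0.0733]
ee_rot: [-3.141, 0.004, -0.001]
wrist_force: [-0.2, -0.9, -0.1]
width: 0.0941
finger_force: 0.0
```

Call:
{"method": "send_rows", "body": {"rows": [[0,0,0,0,0,0],[0,0,0,0,0,0],[0,0,0,0,0,0],[0,0,0,0,0,0],[0,0,0,0,0,0],[0,0,0,0,0,0],[0,0,0,0,0,0],[0,0,0,0,0,0]], "grip": 36}}

```text
time: 28.22
tool_pos: [0.5609, 0.0156, 0.0757]
ee_rot: [3.141, -0.0, -0.0]
wrist_force: [-0.1, -0.4, -0.5]
width: 0.0442
finger_force: 0.0
```

Call:
{"method": "send_rows", "body": {"rows": [[0,0,0,0,0,0],[0,0,0,0,0,0],[0,0,0,0,0,0],[0,0,0,0,0,0]]}}

```text
time: 28.55
tool_pos: [0.5608, 0.0156, 0.0756]
ee_rot: [3.142, -0.0, -0.0]
wrist_force: [-0.7, 0.9, 0.3]
width: 0.0413
finger_force: 30.0
```

Run:
```python
from h import *
a=cv2.imread("pics/w4.png"); b=cv2.imread("pics/side0.png")
w=dict(np.load("w4.npz")); s=optics.camera_model("side")
for im,m in((a,w),(b,s)):
  for y in (.172,.185):
    for z,c in((.05,(0,255,255)),(0,(255,255,0))): cv2.circle(im,tuple(int(v) for v in proj(m,np.array([.441,y,z]))[0]),2,c,-1)
A=cv2.resize(a[150:350,150:400],None,fx=2,fy=2); B=cv2.resize(b[220:320,320:470],None,fx=2.66,fy=4); 
cv2.imwrite("pics/chk.png",np.hstack([cv2.resize(A,(400,400)),cv2.resize(B,(399,400))]))
```

```text
(no output)
```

View pics/chk.png

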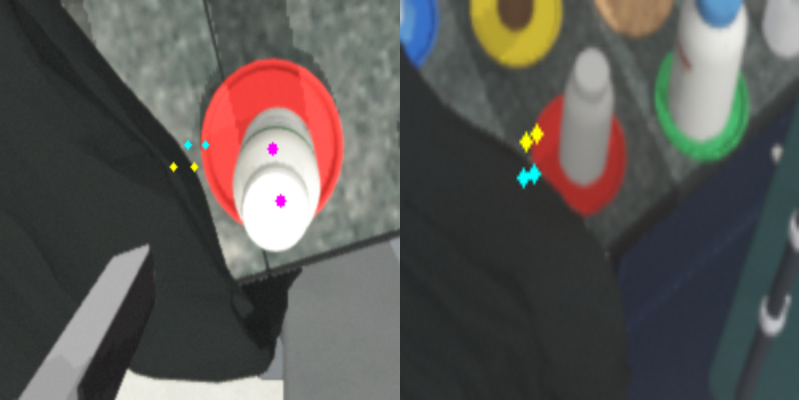

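Call:
{"method": "send_rows", "body": {"rows": [[0,0,4,0,0,0],[0,0,10,0,0,0],[0,0,15,0,0,0],[0,0,16,0,0,0],[0,0,10,0,0,0],[0,0,5,0,0,0],[0,0,0,0,0,0]]}}

```text
time: 29.13
tool_pos: [0.5618, 0.0154, 0.1375]
ee_rot: [3.141, -0.003, -0.0]
wrist_force: [0.5, 0.3, -1.7]
width: 0.0411
finger_force: 30.0
```

Call:
{"method": "send_rows", "body": {"rows": [[-8,7,0,0,0,0],[-15,13,0,0,0,0],[-20,19,0,0,0,0],[-22,20,0,0,0,0],[-22,20,0,0,0,0],[-18,17,0,0,0,0],[-10,9,0,0,0,0],[-5,4,0,0,0,0]]}}

```text
time: 29.8
tool_pos: [0.4386, 0.1257, 0.1346]
ee_rot: [3.141, 0.002, 0.002]
wrist_force: [0.6, -0.3, -0.8]
width: 0.0414
finger_force: 30.0
```

Call:
{"method": "send_rows", "body": {"rows": [[0,0,0,0,0,0],[0,0,-6,0,0,0],[0,0,-14,0,0,0],[0,0,-16,0,0,0],[0,0,-12,0,0,0],[0,0,-7,0,0,0],[0,0,-4,0,0,0],[0,0,0,0,0,0]]}}

```text
time: 30.47
tool_pos: [0.4412, 0.124, 0.0761]
ee_rot: [3.141, 0.001, -0.001]
wrist_force: [0.1, 0.4, -1.2]
width: 0.041
finger_force: 30.0
```

Call:
{"method": "send_rows", "body": {"rows": [[0,0,0,0,0,0],[0,0,0,0,0,0]]}}

```text
time: 30.63
tool_pos: [0.4415, 0.1244, 0.0769]
ee_rot: [3.142, -0.001, -0.001]
wrist_force: [-0.5, -0.4, -0.4]
width: 0.0414
finger_force: 30.0
```

Call:
{"method": "send_rows", "body": {"rows": [[0,0,-1,0,0,0],[0,0,0,0,0,0]]}}

```text
time: 30.8
tool_pos: [0.441, 0.1246, 0.0757]
ee_rot: [3.142, -0.001, -0.0]
wrist_force: [0.3, 0.8, -0.9]
width: 0.0413
finger_force: 30.0
```

Call:
{"method": "send_rows", "body": {"rows": [[0,0,0,0,0,0],[0,0,0,0,0,0],[0,0,0,0,0,0],[0,0,0,0,0,0],[0,0,0,0,0,0],[0,0,3,0,0,0],[0,0,10,0,0,0],[0,0,18,0,0,0]], "grip": 68}}

```text
time: 31.47
tool_pos: [0.4393, 0.1243, 0.1055]
ee_rot: [3.141, 0.004, -0.0]
wrist_force: [0.2, 0.2, -0.9]
width: 0.0681
finger_force: 0.0
```

Call:
{"method": "send_rows", "body": {"rows": [[0,0,25,0,0,0],[0,0,30,0,0,0],[0,0,30,0,0,0],[0,0,30,0,0,0],[0,0,30,0,0,0],[-5,-5,30,0,0,0],[-5,-5,30,0,0,0],[-5,-5,25,0,0,0]]}}

```text
time: 32.13
tool_pos: [0.4256, 0.1094, 0.34]
ee_rot: [-3.141, -0.003, 0.0]
wrist_force: [0.4, 0.0, -0.5]
width: 0.068
finger_force: 0.0
```

Call:
{"method": "send_rows", "body": {"rows": [[-5,-10,18,0,0,0],[-2,-10,10,0,0,0],[0,0,0,0,0,0],[0,0,0,0,0,0]]}}

```text
time: 32.47
tool_pos: [0.4189, 0.0893, 0.3647]
ee_rot: [-3.141, -0.001, -0.001]
wrist_force: [-1.0, 0.2, 0.5]
width: 0.0681
finger_force: 0.0
```

Run:
```python
from h import *
m=optics.camera_model("wrist"); a=optics.snapshot("wrist")[:,:,::-1].copy(); s=optics.camera_model("side"); b=optics.snapshot("side")[:,:,::-1].copy()
np.savez("w5",**m)
cv2.imwrite("pics/w5.png",np.hstack([a[0:240,80:480],np.zeros((240,0,3),np.uint8)]).repeat(2,0).repeat(2,1))
cv2.imwrite("pics/s5.png",cv2.resize(b[170:280,280:490],None,fx=3.8,fy=3.8,interpolation=cv2.INTER_CUBIC))
```

```text
(no output)
```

View pics/w5.png

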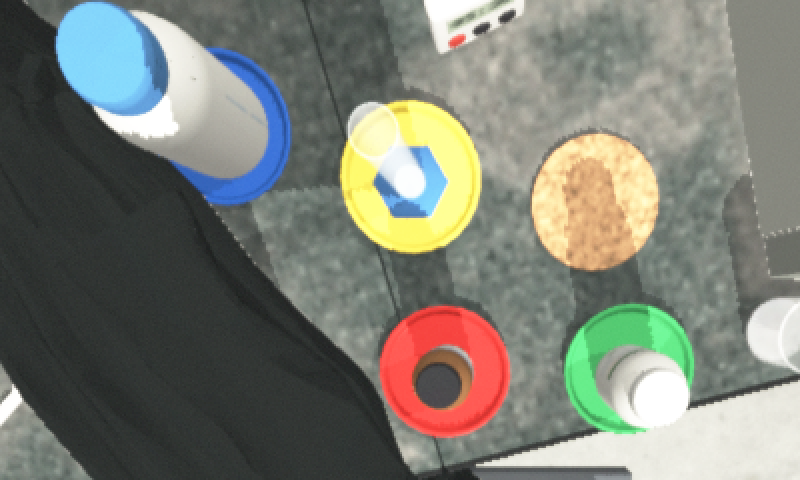

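View pics/s5.png

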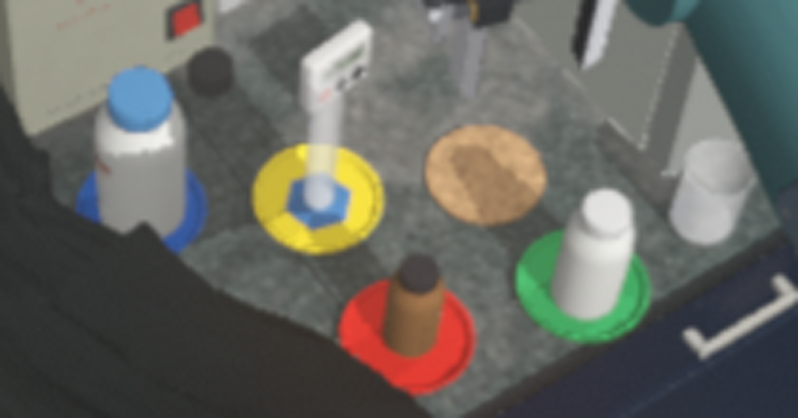

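Run:
```python
from h import *
w=dict(np.load("w5.npz")); s=optics.camera_model("side")
W=lambda p:(p[0]/2+80-.25,p[1]/2-.25); S=lambda p:(p[0]/3.8+280-.37,p[1]/3.8+170-.37)
for n,p,q,z in [("brown/red .440 .125",(438,388),(418,268),.097),("bluecap/blue .611 .277",(101,58),(139,92),.154),("white/green .442 -.016",(661,397),(606,206),.117),("cyl foot/yellow .577 .147",(411,182),(319,203),.010)]:
    print(n,ray(w,W(p),z)[0].round(4),ray(s,S(q),z)[0].round(4))
print("rims",[ray(w,W(p),.009)[0].round(4) for p in [(445,371),(629,368),(411,177)]])
o=sensors.get_obs(); print(o["time"],o["qvel"].max(),o["finger_force"])
```

```text
brown/red .440 .125 [0.441 0.123 0.097] [0.4412 0.1244 0.097 ]
bluecap/blue .611 .277 [0.6084 0.2774 0.154 ] [0.6079 0.2777 0.154 ]
white/green .442 -.016 [ 0.438  -0.0139  0.117 ] [ 0.4378 -0.0144  0.117 ]
cyl foot/yellow .577 .147 [0.5747 0.1458 0.01  ] [0.5692 0.1481 0.01  ]
rims [array([0.4421, 0.1247, 0.009 ]), array([ 0.4441, -0.0154,  0.009 ]), array([0.5781, 0.1458, 0.009 ])]
32.5667 0.009820182333607482 0.0
```

All four are upright and within about 6 mm of their marks, so I'm handing in.

```bash
python3 -c "
from bench import ticket; print(ticket.close_job())"
```

```text
the job is handed in; nothing more can be done
None
```

The job is handed in with all four vessels standing upright in their own saucers, within about 6 mm of centre by my last camera check except one side-view reading of about 8 mm for the cylinder; the beaker was not touched, it took about 33 s, and no verdict came back.

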